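# Set the running clearance of a ratchet support stand

## Robot

A 7-joint arm with a two-finger parallel gripper is mounted at the origin on the work surface. World frame = base frame: x ahead of the robot, y to its left, z up, the work surface at z = 0. Lengths are in mm, angles in rad, forces in N, time in s.
With the tool pointing down it reaches from about 425 to 875 mm from the base axis. Payload 9.9 kg.
Tool frame: the origin (TCP) lies midway between the tips of the shut fingers; the grasp point (between the pads) lies 19 mm behind it; z points along the fingers, y is the line along which they close (so a half turn about z gives the same grasp; the last joint's range is limited). The gripper opens to 85 mm and grips with 20 to 120 N. Pads are 22 mm wide; open, the fingers measure 114 mm over their backs; the gripper's body (76 mm by 85 mm) begins 54 mm behind the grasp point. The pads swing forward as they close: fully open they stand 13 mm farther back than shut.
Start: joints at [1.103, 0.576, 0.025, 1.437, -0.015, 1.129, -0.057], TCP at [252.756, -625.894, 231.289] pointing down, gripper open.
Joint ranges: [-2.76, 2.76], [-0.34, 2.15], [-1.52, 1.57], [0.19, 2.46], [-1.09, 4.23], [0.17, 1.99], [-2.82, 2.82]. Speed limits (rad/s): [2.22, 2.22, 3.01, 3.01, 3.14, 3.14, 3.14].

## Interface

Orientations are given as a unit quaternion [x, y, z, w].
In Python, from cell import r, eyes gives the robot as it stands.
- The arm moves only by the tool send_rows, never from a script. Its argument "motion" is a list of rows, each a list of 7 numbers: the finger opening in m, from 0 to 0.0854, then the shift along the tool's x, y, z in m, then the turn, a rotation vector about the tool's x, y, z in degrees. In form: [[grip, tx, ty, tz, wx, wy, wz], ...]. A call has 1 to 20 rows; each row shifts and turns the commanded pose from where the row before left it, along the tool's axes as they then stand; what a row does not reach is not made up. A row lasts 1/10 s, in which the tool goes at most 50 mm and 8.59 degrees, less where a joint would pass 70% of its speed; a pose out of reach is approached as far as the arm can. A call with a gripper value outside its range is refused whole. The fingers move at their own pace and stop on an object; "squeeze" is the grip in N (left out, the last holds). Time passes only in rows, so rows that do not move let the fingers close. It gives the time, the measured TCP pose, the force, the opening and the grip force at its end, in the units of the state.
- r.get_obs(): the state, without advancing time (a new reading comes with each control period).
- eyes.capture(name): name is "scene" or "top"; returns (picture, depth): 420x560x3 uint8, blue, green, red; 420x560 float32, mm along the optical axis (not along the pixel's ray), 0 where there is no reading.
- eyes.camera_model(name): a dict with "fx", "fy", "cx", "cy" (pixels), "R" (3x3) and "t" (3): a world point X has camera coordinates R X + t. Camera axes: x right, y down, z forward; pixel columns grow to the right and rows downward; lengths in mm; the calibration is good to about 2 mm. A picture is of the moment at which its call begins. camera_model takes no time and is no camera call.
- r.sign_off(): hands the job in; it is judged then, once.
The state is a dict: "time": time; "joints": joint angles; "dq": joint speeds; "tau": joint torques, N m; "eef_pos": TCP position; "tcp_rot": TCP orientation; "force": force on the tool from outside, world axes, zero at the start; "torque": the same for the moment, N m; "finger_gap": finger opening in mm; "grasp_force": force on a finger pad.
Only numpy, scipy, OpenCV 4.12 (cv2) and the standard library are available. Lean on these libraries where they do the work, as an engineer would, in place of code of your own. Each camera call takes 0.05 s, during which the arm holds its last target. There are 200 camera calls.

## Task

Raise the stand's toothed rail by its hand grip, tooth by tooth past the pawl, until its rubber pad presses lightly but firmly against the underside of the overhanging machine beam, without jacking hard against the beam. Then let go of the grip, lift the pawl by its tab and let the rail sink, dropping the pawl again in time so that the rail hangs on the pawl one or two teeth lower. Leave the things lying around alone.

Things in the scene. Friction and masses are not known exactly. Their poses are not given: they have to be found in the camera images.
- stand: Fixed ratchet stand: dark steel foot 110 x 130 x 12 mm, aluminium guide, upright toothed steel rail, forked sprung pawl. Origin: table height, on the rail's axis; z up. On its -x side (towards the robot) is the rail's hand grip, on -y the pawl's lift tab, on +y the teeth, the pawl's pivot and the beam's column.
- rail: Toothed rail with hand grip and pad, sliding straight up. Origin: its height over the stand's is the travel, 0 (start) to 125 mm. Teeth every 14 mm: on the pawl it hangs at 13, 27, 41 .. mm and cannot be pushed down. 0.45 to 0.63 kg, damped: raised slowly it takes 4 to 13 N, most as a tooth pushes the pawl aside, 4 N more at 20 mm/s; freed, it sinks by itself at 20 to 30 mm/s.
- grip (a point): Black plastic hand grip on the rail, a level bar 62 long (stand's x) x 18 wide (y) x 20 mm high, 83 mm in front of the rail's axis, 168 mm above the table when the rail is down, free underneath. This point is its centre. Pinch it across its 18 mm width from above.
- pad_top (a point): Centre of the top face of the rail's black rubber pad (34 mm across, 8 mm thick), straight above the rail's axis, 186 mm above the table when the rail is down.
- beam: Fixed machine beam: level aluminium profile 30 wide x 30 mm high, along the stand's y over the pad, from its free end 35 mm to -y to a 40 mm column 200 mm to +y, whose top is 60 mm above beam_under. Rigid: force rises 10 to 20 N per mm; a firm light press is about 10 N. Opening fingers can drag the grip up a little: ease down 1 mm first. Origin as beam_under.
- beam_under (a point): Point on the flat underside of the beam above the pad (within 8 mm of the rail's axis), 247 to 283 mm above the table; z up.
- pawl (a joint): Angle of the forked pawl, rad: 0 = fully in under a tooth (held by spring and weight), grows as the tab is lifted, stop at 0.45. The nose clears the teeth at 0.15 to 0.22 (tab's grip point then 21 to 30 mm up) and the rail sinks. Lifting takes 2 to 4 N at the tab. Let go, it springs back and catches the next tooth that comes down.
- tab (a point): Grip point in the middle of the pawl's lift tab: level dark steel tongue 52 long (stand's y) x 16 wide (x) x 12 mm high, 113 mm to -y of the rail's axis, 119 mm above the table when down. It swings up about a pivot along the stand's x, 138 mm to its +y side and 2 mm below it. Pinch it across its 16 mm width from above.
- driver: Bystander: loose screwdriver lying on the table. Origin: its underside.
- bottle: Bystander: loose white bottle, 60 mm across, 150 mm high, upright. Origin: its underside.
- bin: Bystander: loose open blue bin 120 x 160 x 60 mm. Origin: its underside.
- spanner: Bystander: loose spanner lying on the table. Origin: its underside.

How it is judged:
By the outcome, as a careful person would: the job done as asked, in the order asked, and still so for the second after the job is handed in, with the robot touching nothing.
It also fails if it takes over 67 s, if anything falls off the work surface, if the arm or the gripper's body presses on something with over 40 N, if the wrist force passes 120 N, or if a joint passes its speed limit or range.

## Working session

There is one attempt and no reset: what is moved stays moved. The work goes in short steps, Python scripts to look and compute and a tool call to move; the robot and the scene stay as the last step left them, time stands still between calls to the robot, and variables do not carry over. Pictures are saved under pics/ and viewed, at most 10 in all, crops included, and the job is handed in when it is done.

Besides the shell and the picture viewer there is one more tool, called after "Emit:" as a command line: name --pt "numbers of a row" for each row, then --argument value for the rest. send_rows: Moves the arm, as the interface text tells. Its arguments: {"type":"object","properties":{"motion":{"type":"array","items":{"type":"array","items":{"type":"number"}}},"squeeze":{"type":"number"}},"required":["motion"]}

```bash
ls; mkdir -p pics
python3 - <<'E'
from cell import r, eyes
import cv2,numpy as np
for n in("scene","top"):
    p,d=eyes.capture(n); cv2.imwrite(f"pics/{n}0.png",p); np.savez(f"{n}0.npz",p=p,d=d)
    m=eyes.camera_model(n); print(n,{k:np.round(np.array(v),3).tolist() for k,v in m.items()})
o=r.get_obs(); print(o)
E
```

```text
pics
scene {'fx': 504.56, 'fy': 504.56, 'cx': 276.627, 'cy': 214.69, 'R': [[-0.294, 0.956, 0.001], [0.675, 0.208, -0.708], [-0.677, -0.208, -0.706]], 't': [140.178, -243.876, 2156.316]}
top {'fx': 502.428, 'fy': 502.428, 'cx': 275.925, 'cy': 198.513, 'R': [[-0.011, -1.0, 0.004], [-0.982, 0.01, -0.188], [0.188, -0.006, -0.982]], 't': [35.299, 522.423, 1448.934]}
{'time': 0.1, 'joints': array([ 1.10319455,  0.57648446,  0.02478655,  1.43783908, -0.01501442,
        1.12901076, -0.05649628]), 'dq': array([-1.31623878e-03, -2.04474290e-03,  1.27645410e-05, -2.22590881e-03,
        7.51966871e-04, -3.81937649e-05,  3.22024394e-06]), 'tau': array([ 6.17367506e-03, -7.67307472e+01,  2.25754179e+00, -2.86603278e+01,
        1.56705844e-02,  8.73942976e-03,  1.08071170e-04]), 'eef_pos': array([ 252.63825991, -625.48486533,  230.49770808]), 'tcp_rot': array([ 9.81635454e-01,  1.90764852e-01, -1.65808585e-04, -7.61576224e-04]), 'force': array([ 0.51798998, -0.25638022, -0.29116861]), 'torque': array([ 0.02282151, -0.03067003, -0.04346888]), 'grasp_force': 0.0, 'finger_gap': 85.41906058913202}
```

View pics/scene0.png

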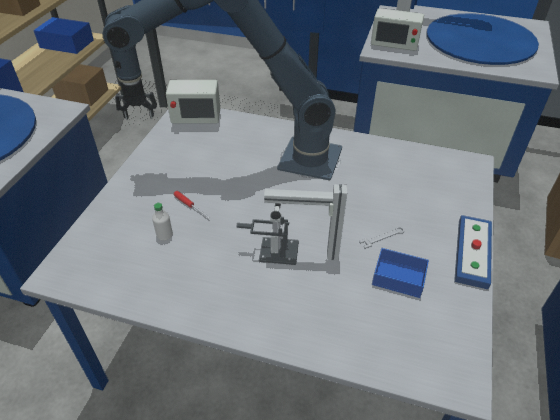

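View pics/top0.png

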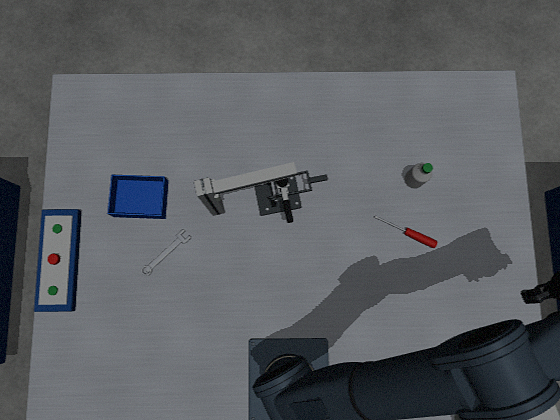

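The scene view shows the stand at about (280,240), with the beam at (300,195) and its column at (338,220). In the top view the stand is at (280,195), the grip at about (288,212), the tab at about (318,178) and the bottle at (420,175).

```bash
cat > h.py <<'E'
import numpy as np,cv2
from cell import r,eyes
def ray(n,u,v,z):
    "world point on pixel (u,v) at height z"
    m=eyes.camera_model(n);R=np.array(m['R']);t=np.array(m['t'])
    c=-R.T@t; d=R.T@np.array([(u-m['cx'])/m['fx'],(v-m['cy'])/m['fy'],1]); return c+d*(z-c[2])/d[2]
def cloud(n,D):
    m=eyes.camera_model(n);R=np.array(m['R']);t=np.array(m['t'])
    v,u=np.indices(D.shape); P=np.stack([(u-m['cx'])/m['fx']*D,(v-m['cy'])/m['fy']*D,D],-1)
    return (P-t)@R
def proj(n,X):
    m=eyes.camera_model(n);p=np.array(m['R'])@X+np.array(m['t']);return m['fx']*p[0]/p[2]+m['cx'],m['fy']*p[1]/p[2]+m['cy']
def crop(n,p,u,v,w,h,s,f):
    cv2.imwrite(f,cv2.resize(p[v:v+h,u:u+w],None,fx=s,fy=s,interpolation=cv2.INTER_CUBIC))
E
python3 - <<'E'
from h import *
a=np.load('top0.npz');crop('top',a['p'],190,150,150,80,5,'pics/t1.png')
b=np.load('scene0.npz');crop('scene',b['p'],225,175,140,100,5,'pics/s1.png')
E
```

```text
(no output)
```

View pics/t1.png

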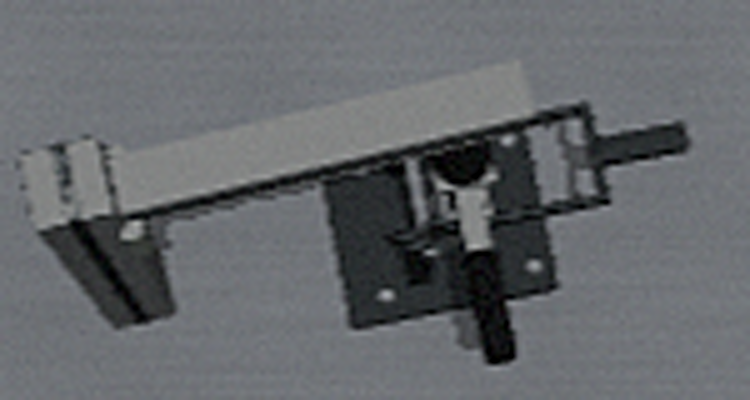

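View pics/s1.png

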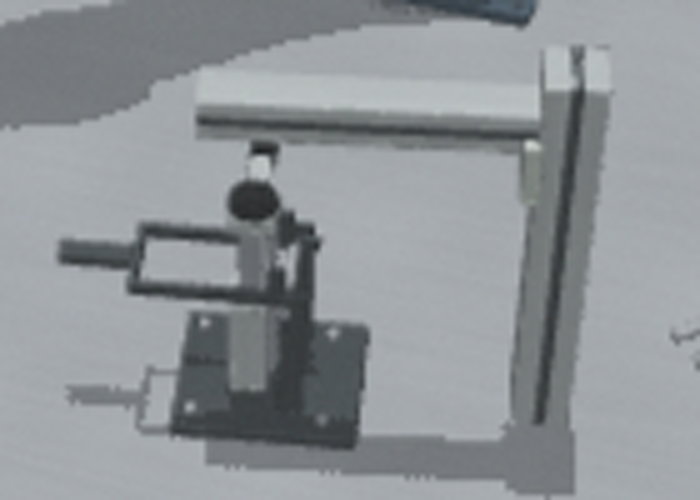

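The top crop shows the grip centre near (288,211) and the tab centre near (318,179). The scene crop shows the pad under the beam, the tab at left and the column at right. Next I fit the poses from these and the depth.

Run:
```python
from h import *
a=np.load('top0.npz');b=np.load('scene0.npz')
T=cloud('top',a['d']);S=cloud('scene',b['d'])
g=ray('top',288,210.8,178);t=ray('top',318,179,125);print('grip',g,'tab',t)
# stand yaw from scene tab ray too
print('tab scene',ray('scene',225+19,175+49.5,125))
def box(P,u0,v0,u1,v1): 
    q=P[v0:v1,u0:u1].reshape(-1,3); return np.median(q,0).round(1),q.std(0).round(1)
print('grip depth',box(T,287,206,290,217)); print('tab depth',box(T,312,177,324,180))
print('beam top (top)',box(T,220,174,285,180)); print('beam top (scene)',box(S,268,191,325,196))
print('col top',box(T,199,182,203,190),box(S,335,186,346,192))
print('table',box(T,330,230,350,240),box(S,200,260,220,270))
# beam edges in both pictures -> direction
for z in (285,295,305):
  print(z,[ray('top',190+x/5,150+y/5,z).round(0).tolist()[:2] for x,y in((520,62),(530,108),(115,155))],
   [ray('scene',225+x/5,175+y/5,z).round(0).tolist()[:2] for x,y in((198,68),(198,118))])
# foot corners z=12
F=[ray('top',190+x/5,150+y/5,12)[:2] for x,y in((556,290),(350,328),(325,182))];print('foot',np.round(F,1).tolist())
F=np.array([ray('scene',225+x/5,175+y/5,12)[:2] for x,y in((170,432),(355,443),(368,327),(190,313))]);print('footS',F.round(1).tolist(),F.mean(0))
```

```text
grip [463.98901425  -1.85535858 178.        ] tab [563.73063908 -90.38369744 125.        ]
tab scene [568.20773122 -86.91947538 125.        ]
grip depth (array([463.2,  -1.8, 179.3]), array([8.7, 2.2, 1.9]))
tab depth (array([566.2, -89. , 126.6]), array([2.6, 9.9, 2.6]))
beam top (top) (array([535.6,  90.9, 285.6]), array([ 34.4,  53.6, 138. ]))
beam top (scene) (array([533.5,  80.8, 284.2]), array([123.9,  56.3, 114.4]))
col top (array([506.1, 215.8, 315.3]), array([5.8, 2.8, 2.3])) (array([505.6, 213.3, 313.9]), array([199. ,  27.8, 177.8]))
table (array([ 418.7, -162.7,    1.2]), array([ 8.8, 17.5,  3.3])) (array([ 671.1, -182.7,   -1.5]), array([12.8, 19.8,  3.1]))
285 [[571.0, -16.0], [547.0, -20.0], [524.0, 189.0]] [[544.0, -19.0], [588.0, -5.0]]
295 [[568.0, -15.0], [544.0, -20.0], [522.0, 188.0]] [[555.0, -15.0], [598.0, -1.0]]
305 [[565.0, -15.0], [542.0, -20.0], [520.0, 187.0]] [[565.0, -12.0], [608.0, 2.0]]
foot [[499.7, -47.2], [477.6, 78.5], [568.4, 93.4]]
footS [[617.8, -19.8], [589.7, 104.3], [483.9, 84.5], [508.5, -41.3]] [549.99329562  31.91454024]
```

```bash
cat >> h.py <<'E'
def go(X,yaw):
    "turn about tool z (deg), then shift in turned tool axes (m), to reach TCP X with tool x at world angle yaw"
    from scipy.spatial.transform import Rotation as Q
    o=r.get_obs();M=Q.from_quat(o['tcp_rot']).as_matrix();c=np.arctan2(M[1,0],M[0,0])
    W=np.array([[np.cos(yaw),np.sin(yaw),0],[np.sin(yaw),-np.cos(yaw),0],[0,0,-1]])
    print('turn z deg',np.degrees(c-yaw).round(2),'shift m',(W.T@(np.array(X)-o['eef_pos'])/1000).round(4),'tilt',M[:,2].round(4))
E
python3 - <<'E'
from h import *
from scipy.optimize import least_squares
a=np.load('top0.npz');b=np.load('scene0.npz')
def pts(n,A,z0,z1,lo,hi,dark):
    P=cloud(n,A['d']);g=A['p'].mean(2)
    m=(P[...,2]>z0)&(P[...,2]<z1)&(P[...,0]>lo[0])&(P[...,0]<hi[0])&(P[...,1]>lo[1])&(P[...,1]<hi[1])&(A['d']>0)
    if dark:m&=g<dark
    q=P[m];c=q.mean(0);w,v=np.linalg.eigh(np.cov(q[:,:2].T));ax=v[:,1]
    e=(q[:,:2]-c[:2])@ax
    print(n,len(q),c.round(1),'axis ang',np.degrees(np.arctan(ax[1]/ax[0])).round(1),'len',np.ptp(e).round(1),'mid',(c[:2]+ax*(e.max()+e.min())/2).round(1))
    return c
for n,A in(('top',a),('scene',b)):
    print(n);
    for nm,arg in dict(grip=(170,188,(420,-20),(505,25),60),tab=(117,135,(535,-120),(590,-64),90),col=(300,325,(470,185),(540,245),0),beam=(276,295,(500,-40),(600,185),0),beamall=(235,295,(500,-40),(600,170),0)).items():
        try: print(nm,end=' ');pts(n,A,*arg)
        except Exception as e: print(e)
# predicted pixels for hypothesis
yaw=.2;o=np.array([544.7,18.5]);x=np.array([np.cos(yaw),np.sin(yaw)]);y=np.array([-x[1],x[0]])
f=lambda n,a,b_,z:np.round(proj(n,np.r_[o+a*x+b_*y,z]),1).tolist()
for nm,p in dict(grip=(-83,0,178),tab=(0,-113,125),padtop=(0,0,186),beamend=(-15,-35,285),beamend2=(15,-35,285),f1=(-55,-65,12)).items(): print(nm,f('top',*p),f('scene',*p))
E
```

```text
top
grip top 151 [4.642e+02 1.000e-01 1.783e+02] axis ang 11.5 len 68.4 mid [467.7   0.8]
tab top 116 [563.  -86.7 125.7] axis ang -68.4 len 59.4 mid [563.1 -87. ]
col top 284 [503.2 210.6 314.6] axis ang 19.0 len 43.5 mid [504.7 211.2]
beam top 1023 [533.7  83.2 286.1] axis ang -76.9 len 208.2 mid [533.5  84.2]
beamall top 1082 [533.5  76.2 283.7] axis ang -76.6 len 193.9 mid [533.4  76.8]
scene
grip scene 8 [492.6   8.  176. ] axis ang -44.7 len 12.7 mid [493.3   7.4]
tab scene 44 [569.3 -86.5 121.7] axis ang -74.6 len 47.4 mid [569.4 -86.9]
col scene 150 [509.  212.8 311.6] axis ang 17.5 len 49.0 mid [506.  211.9]
beam scene 553 [537.7  83.3 283.3] axis ang -76.6 len 206.3 mid [537.4  84.8]
beamall scene 835 [543.5  77.3 276.2] axis ang -76.5 len 193.7 mid [543.   79.6]
grip [286.6, 211.0] [278.3, 198.0]
tab [318.6, 177.8] [242.6, 223.9]
padtop [280.1, 181.2] [275.9, 213.5]
beamend [295.4, 175.3] [265.4, 187.2]
beamend2 [292.8, 164.1] [264.3, 193.5]
f1 [304.1, 206.7] [259.5, 235.8]
```

Run:
```python
from h import *
go((464.5,-0.5,235),.22)
```

```text
turn z deg 9.39 shift m [ 0.3431 -0.5637 -0.0045] tilt [-6.0e-04  1.4e-03 -1.0e+00]
```

Emit:
send_rows --pt "0.06 0 0 0 0 0 4.7" --pt "0.06 0 0 0 0 0 4.7" --pt "0.06 0.0202 -0.0332 0 0 0 0" --pt "0.06 0.0202 -0.0332 0 0 0 0" --pt "0.06 0.0202 -0.0332 0 0 0 0" --pt "0.06 0.0202 -0.0332 0 0 0 0" --pt "0.06 0.0202 -0.0332 0 0 0 0" --pt "0.06 0.0202 -0.0332 0 0 0 0" --pt "0.06 0.0202 -0.0332 0 0 0 0" --pt "0.06 0.0202 -0.0332 0 0 0 0" --pt "0.06 0.0202 -0.0332 0 0 0 0" --pt "0.06 0.0202 -0.0332 0 0 0 0" --pt "0.06 0.0202 -0.0332 0 0 0 0" --pt "0.06 0.0202 -0.0332 0 0 0 0" --pt "0.06 0.0202 -0.0332 0 0 0 0" --pt "0.06 0.0202 -0.0332 0 0 0 0" --pt "0.06 0.0202 -0.0332 0 0 0 0" --pt "0.06 0.0202 -0.0332 0 0 0 0" --pt "0.06 0 0 0 0 0 0" --squeeze 80

```text
time: 2.0
eef_pos: [453.8, -31.7, 231.3]
tcp_rot: [0.994, 0.113, 0.001, -0.001]
force: [-0.1, -1.0, 0.4]
finger_gap: 60.0
grasp_force: 0.0
```

Run:
```python
from h import *
go((464.5,-0.5,149),.22); print(r.get_obs()['eef_pos'])
p,d=eyes.capture('scene');crop('scene',p,205,130,160,110,5,'pics/s2.png')
```

```text
turn z deg 0.41 shift m [ 0.0173 -0.0281  0.0823] tilt [ 9.0e-04  2.3e-03 -1.0e+00]
[453.78370143 -31.71554842 231.25195582]
```

View pics/s2.png

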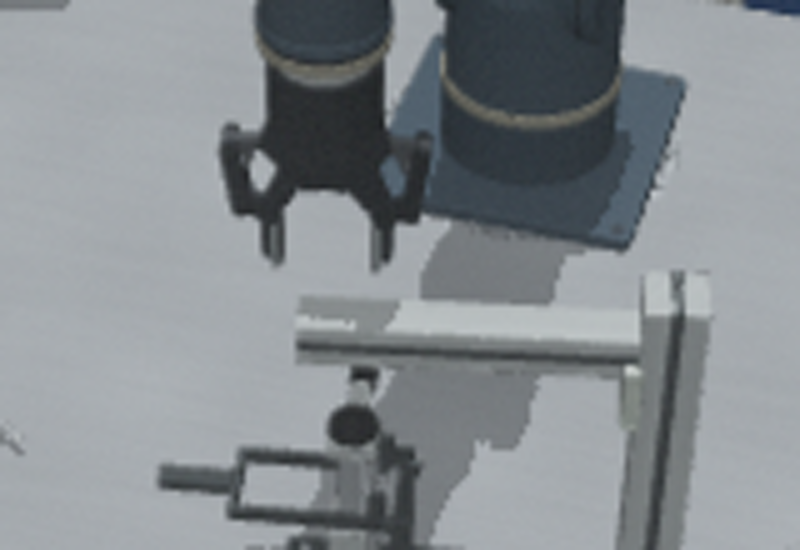

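The gripper is in front of the beam (fingertips at about (325,265) in the crop) and clear of it. I finish the sideways shift, then go down and pinch.

Emit:
send_rows --pt "0.06 0.0173 -0.0281 0 0 0 0.4" --pt "0.06 0 0 0 0 0 0" --pt "0.06 0 0 0.02 0 0 0" --pt "0.06 0 0 0.02 0 0 0" --pt "0.06 0 0 0.02 0 0 0" --pt "0.06 0 0 0.012 0 0 0" --pt "0.06 0 0 0.01 0 0 0" --pt "0.06 0 0 0 0 0 0" --pt "0.035 0 0 0 0 0 0" --pt "0.025 0 0 0 0 0 0" --pt "0.025 0 0 0 0 0 0" --squeeze 25

```text
time: 3.15
eef_pos: [463.2, -4.1, 150.1]
tcp_rot: [0.994, 0.107, 0.0, -0.001]
force: [-1.5, 4.9, 3.3]
finger_gap: 25.1
grasp_force: 2.4
```

Run:
```python
from h import *
go((464.5,-0.5,149),.22); print(r.get_obs()['eef_pos'])
p,d=eyes.capture('top');crop('top',p,230,150,130,80,6,'pics/t3.png')
for z in (178,):
  print(proj('top',np.array([464.5,-.5,z])))
```

```text
turn z deg -0.36 shift m [ 0.0021 -0.0033  0.0011] tilt [ 6.e-04  2.e-03 -1.e+00]
[463.18521115  -4.14350216 150.0650052 ]
(np.float64(287.49691642803873), np.float64(210.618998426363))
```

View pics/t3.png

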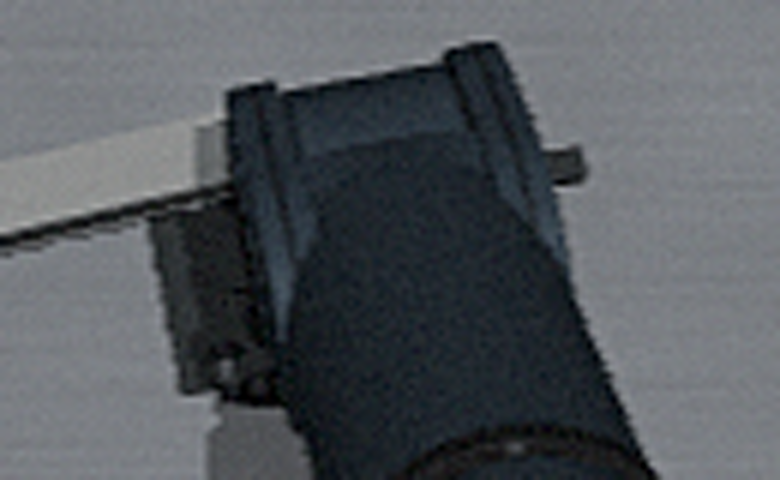

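The top crop shows the arm over the grip and the tab still visible at (565,165). The force says the +y finger touched first, which puts the grip centre at y ≈ -0.6. I re-centre and close.

Emit:
send_rows --pt "0.035 0.002 -0.0033 0.001 0 0 0" --pt "0.035 0 0 0 0 0 0" --pt "0.01 0 0 0 0 0 0" --pt "0.01 0 0 0 0 0 0" --pt "0.01 0 0 0 0 0 0" --pt "0.01 0 0 0 0 0 0" --squeeze 80

```text
time: 3.8
eef_pos: [464.2, -0.6, 148.8]
tcp_rot: [0.994, 0.106, 0.0, -0.001]
force: [-3.0, 7.3, 7.5]
finger_gap: 17.2
grasp_force: 78.1
```

Emit:
send_rows --pt "0.01 0 -0.0005 -0.002 0 0 0" --pt "0.01 0 0 -0.003 0 0 0" --pt "0.01 0 0 -0.003 0 0 0" --pt "0.01 0 0 -0.003 0 0 0" --pt "0.01 0 0 -0.003 0 0 0" --pt "0.01 0 0 -0.003 0 0 0" --pt "0.01 0 0 -0.003 0 0 0" --pt "0.01 0 0 0 0 0 0"

```text
time: 4.6
eef_pos: [464.2, -0.6, 167.8]
tcp_rot: [0.994, 0.106, -0.0, -0.001]
force: [0.6, 5.7, -7.0]
finger_gap: 16.5
grasp_force: 79.7
```

Emit:
send_rows --pt "0.01 0 0 -0.003 0 0 0" --pt "0.01 0 0 -0.003 0 0 0" --pt "0.01 0 0 -0.003 0 0 0" --pt "0.01 0 0 -0.003 0 0 0" --pt "0.01 0 0 -0.003 0 0 0" --pt "0.01 0 0 -0.003 0 0 0" --pt "0.01 0 0 -0.003 0 0 0" --pt "0.01 0 0 -0.003 0 0 0" --pt "0.01 0 0 -0.003 0 0 0" --pt "0.01 0 0 -0.003 0 0 0" --pt "0.01 0 0 -0.003 0 0 0" --pt "0.01 0 0 -0.003 0 0 0" --pt "0.01 0 0 -0.003 0 0 0" --pt "0.01 0 0 -0.002 0 0 0" --pt "0.01 0 0 0 0 0 0" --pt "0.01 0 0 0 0 0 0"

```text
time: 6.2
eef_pos: [464.2, -0.6, 208.8]
tcp_rot: [0.994, 0.106, -0.0, -0.001]
force: [2.8, 6.0, -8.8]
finger_gap: 16.8
grasp_force: 79.6
```

Run:
```python
from h import *
p,d=eyes.capture('scene');crop('scene',p,225,160,130,100,6,'pics/s4.png')
```

```text
(no output)
```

View pics/s4.png

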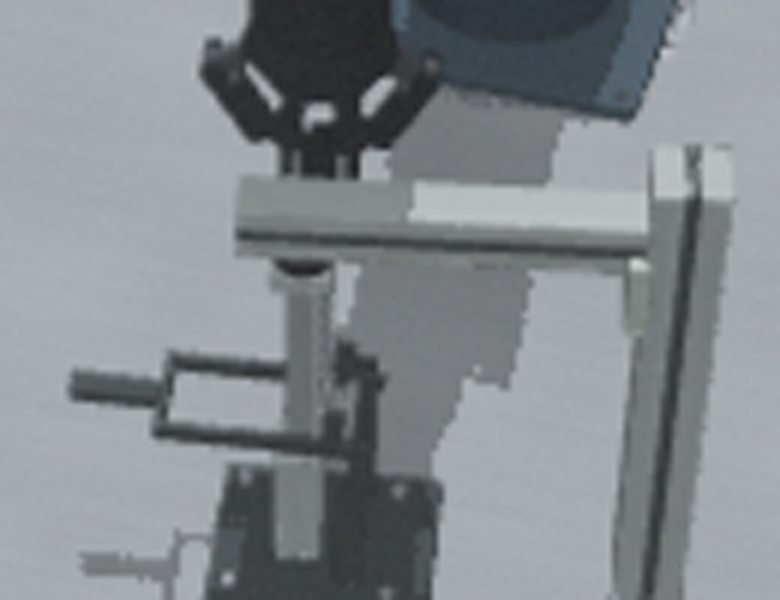

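The rail has followed the gripper up about 60 mm, and the pad at crop (303,265) is close below the beam. From here I use small steps.

Emit:
send_rows --pt "0.01 0 0 -0.001 0 0 0" --pt "0.01 0 0 -0.001 0 0 0" --pt "0.01 0 0 -0.001 0 0 0" --pt "0.01 0 0 -0.001 0 0 0" --pt "0.01 0 0 0 0 0 0" --pt "0.01 0 0 0 0 0 0"

```text
time: 6.85
eef_pos: [464.2, -0.6, 212.6]
tcp_rot: [0.994, 0.106, -0.0, -0.001]
force: [3.1, 6.2, -12.0]
finger_gap: 16.9
grasp_force: 79.3
```

Emit:
send_rows --pt "0.01 0 0 -0.001 0 0 0" --pt "0.01 0 0 0 0 0 0" --pt "0.01 0 0 0 0 0 0"

```text
time: 7.15
eef_pos: [464.2, -0.6, 213.6]
tcp_rot: [0.994, 0.106, -0.0, -0.001]
force: [2.7, 6.1, -10.5]
finger_gap: 16.9
grasp_force: 79.2
```

Emit:
send_rows --pt "0.01 0 0 -0.001 0 0 0" --pt "0.01 0 0 0 0 0 0" --pt "0.01 0 0 0 0 0 0"

```text
time: 7.45
eef_pos: [464.2, -0.6, 214.5]
tcp_rot: [0.994, 0.106, -0.0, -0.001]
force: [2.9, 5.1, -12.0]
finger_gap: 16.7
grasp_force: 79.2
```

Emit:
send_rows --pt "0.01 0 0 -0.001 0 0 0" --pt "0.01 0 0 0 0 0 0" --pt "0.01 0 0 0 0 0 0"

```text
time: 7.75
eef_pos: [464.2, -0.6, 215.6]
tcp_rot: [0.994, 0.106, -0.0, -0.001]
force: [2.2, 6.5, -9.3]
finger_gap: 16.5
grasp_force: 79.5
```

Emit:
send_rows --pt "0.01 0 0 -0.001 0 0 0" --pt "0.01 0 0 0 0 0 0" --pt "0.01 0 0 0 0 0 0"

```text
time: 8.05
eef_pos: [464.2, -0.6, 216.7]
tcp_rot: [0.994, 0.106, -0.0, -0.001]
force: [3.2, 6.2, -8.2]
finger_gap: 16.9
grasp_force: 79.6
```

Emit:
send_rows --pt "0.01 0 0 -0.001 0 0 0" --pt "0.01 0 0 0 0 0 0" --pt "0.01 0 0 0 0 0 0"

```text
time: 8.35
eef_pos: [464.2, -0.6, 217.3]
tcp_rot: [0.994, 0.106, -0.0, -0.001]
force: [4.5, 6.4, -14.6]
finger_gap: 16.7
grasp_force: 80.1
```

Emit:
send_rows --pt "0.01 0 0 -0.0005 0 0 0" --pt "0.01 0 0 0 0 0 0" --pt "0.01 0 0 0 0 0 0"

```text
time: 8.65
eef_pos: [464.1, -0.6, 217.3]
tcp_rot: [0.994, 0.106, -0.001, -0.001]
force: [6.1, 6.0, -20.0]
finger_gap: 16.8
grasp_force: 79.1
```

Contact: the height has stopped rising and the force went from about 8 to 20 N, so the press is about 12 N. I hold briefly, then ease down.

Emit:
send_rows --pt "0.01 0 0 0 0 0 0" --pt "0.01 0 0 0 0 0 0" --pt "0.01 0 0 0 0 0 0" --pt "0.01 0 0 0 0 0 0"

```text
time: 9.05
eef_pos: [464.2, -0.6, 217.3]
tcp_rot: [0.994, 0.106, -0.001, -0.001]
force: [6.0, 6.2, -19.8]
finger_gap: 16.6
grasp_force: 79.1
```

Emit:
send_rows --pt "0.01 0 0 0.0005 0 0 0" --pt "0.01 0 0 0.0005 0 0 0" --pt "0.01 0 0 0.0005 0 0 0" --pt "0.01 0 0 0 0 0 0"

```text
time: 9.45
eef_pos: [464.2, -0.6, 217.1]
tcp_rot: [0.994, 0.106, -0.0, -0.001]
force: [0.0, 6.1, -3.5]
finger_gap: 16.8
grasp_force: 81.7
```

Emit:
send_rows --pt "0.01 0 0 0.0005 0 0 0" --pt "0.01 0 0 0 0 0 0"

```text
time: 9.65
eef_pos: [464.2, -0.6, 216.6]
tcp_rot: [0.994, 0.106, -0.0, -0.001]
force: [-0.2, 6.2, -2.8]
finger_gap: 17.0
grasp_force: 81.8
```

Emit:
send_rows --pt "0.022 0 0 0 0 0 0" --pt "0.03 0 0 0 0 0 0" --pt "0.05 0 0 0 0 0 0" --pt "0.06 0 0 0 0 0 0" --pt "0.06 0 0 -0.02 0 0 0" --pt "0.06 0 0 -0.03 0 0 0" --pt "0.06 0 0 -0.03 0 0 0" --pt "0.06 0 0 -0.03 0 0 0" --pt "0.06 0 0 0 0 0 0"

```text
time: 10.55
eef_pos: [466.0, -1.7, 330.4]
tcp_rot: [0.994, 0.106, 0.003, 0.0]
force: [0.9, 0.3, 0.9]
finger_gap: 59.8
grasp_force: 0.0
```

Run:
```python
from h import *
p,d=eyes.capture('scene');crop('scene',p,225,160,130,100,6,'pics/s5.png')
o=r.get_obs();print(o['eef_pos'],o['joints'].round(2),o['force'])
```

```text
[465.15939476  -1.74725064 328.42200337] [ 0.02  0.18 -0.15  1.8   0.03  1.16 -1.49] [-0.39930107 -0.57262484 -0.371373  ]
```

View pics/s5.png

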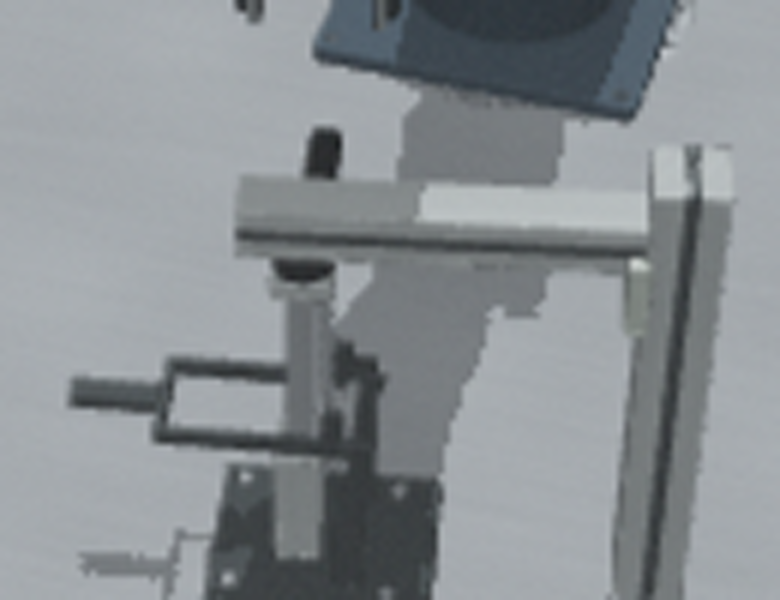

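The rail now hangs lower (pad at crop (303,270)), about one tooth below the press, and the tab is back down at crop (115,393). I turn the tool 90° and go over the tab.

Emit:
send_rows --pt "0.05 0 0 0 0 0 8.2" --pt "0.05 0 0 0 0 0 8.2" --pt "0.05 0 0 0 0 0 8.2" --pt "0.05 0 0 0 0 0 8.2" --pt "0.05 0 0 0 0 0 8.2" --pt "0.05 0 0 0 0 0 8.2" --pt "0.05 0 0 0 0 0 8.2" --pt "0.05 0 0 0 0 0 8.2" --pt "0.05 0 0 0 0 0 8.2" --pt "0.05 0 0 0 0 0 8.2" --pt "0.05 0 0 0 0 0 8.0"

```text
time: 11.7
eef_pos: [463.6, -3.3, 323.6]
tcp_rot: [0.81, -0.586, -0.003, 0.002]
force: [0.6, 0.3, -1.3]
finger_gap: 49.9
grasp_force: 0.0
```

Run:
```python
from h import *
print(r.get_obs()['eef_pos'],r.get_obs()['joints'].round(2))
for k in range(1):
  p,d=eyes.capture('scene');P=cloud('scene',d);g=p.mean(2)
  m=(P[...,2]>110)&(P[...,2]<135)&(P[...,0]>535)&(P[...,0]<600)&(P[...,1]>-130)&(P[...,1]<-66)&(g<110)
  print(m.sum(),P[m].mean(0),P[m].min(0),P[m].max(0))
go((567.5,-90.5,250),.22-np.pi/2)
```

```text
[463.62398562  -3.3220313  323.64118661] [-0.43  0.19  0.42  1.82 -0.09  1.16 -2.81]
62 [569.91170187 -88.39292433 121.454618  ] [ 553.78740714 -113.166322    111.95600299] [579.03765579 -66.45834147 132.07059592]
turn z deg 5.44 shift m [ 0.1076 -0.0823  0.0736] tilt [-7.8e-03 -9.0e-04 -1.0e+00]
```

Joint 7 is at its range limit this way, so I turn back to the equivalent grasp on the other side.

Emit:
send_rows --pt "0.05 0 0 0 0 0 -8.5" --pt "0.05 0 0 0 0 0 -8.5" --pt "0.05 0 0 0 0 0 -8.5" --pt "0.05 0 0 0 0 0 -8.5" --pt "0.05 0 0 0 0 0 -8.5" --pt "0.05 0 0 0 0 0 -8.5" --pt "0.05 0 0 0 0 0 -8.5" --pt "0.05 0 0 0 0 0 -8.5" --pt "0.05 0 0 0 0 0 -8.5" --pt "0.05 0 0 0 0 0 -8.5" --pt "0.05 0 0 0 0 0 -8.5" --pt "0.05 0 0 0 0 0 -8.5" --pt "0.05 0 0 0 0 0 -8.5" --pt "0.05 0 0 0 0 0 -8.5" --pt "0.05 0 0 0 0 0 -8.5" --pt "0.05 0 0 0 0 0 -8.5" --pt "0.05 0 0 0 0 0 -8.5" --pt "0.05 0 0 0 0 0 -8.5" --pt "0.05 0 0 0 0 0 -8.5" --pt "0.05 0 0 0 0 0 -8.5"

```text
time: 13.75
eef_pos: [463.8, -2.1, 323.7]
tcp_rot: [0.649, 0.761, -0.002, -0.003]
force: [-0.5, -0.1, 0.9]
finger_gap: 50.0
grasp_force: 0.0
```

Run:
```python
from h import *
print(r.get_obs()['eef_pos'],r.get_obs()['joints'].round(2))
go((567.5,-90.5,200),.22+np.pi/2)
```

```text
[463.76162357  -2.05439521 323.71234941] [-0.08  0.18 -0.02  1.81  0.    1.16  0.06]
turn z deg -3.54 shift m [-0.109   0.0819  0.1237] tilt [-7.7e-03  6.0e-04 -1.0e+00]
```

Emit:
send_rows --pt "0.05 0 0 0 0 0 -3.5" --pt "0.05 -0.0218 0.0164 0 0 0 0" --pt "0.05 -0.0218 0.0164 0 0 0 0" --pt "0.05 -0.0218 0.0164 0 0 0 0" --pt "0.05 -0.0218 0.0164 0 0 0 0" --pt "0.05 -0.0218 0.0164 0 0 0 0" --pt "0.05 0 0 0.041 0 0 0" --pt "0.05 0 0 0.041 0 0 0" --pt "0.05 0 0 0.042 0 0 0" --pt "0.05 0 0 0.03 0 0 0" --pt "0.05 0 0 0 0 0 0" --pt "0.05 0 0 0 0 0 0"

```text
time: 14.95
eef_pos: [566.1, -91.4, 169.8]
tcp_rot: [0.628, 0.778, -0.002, -0.003]
force: [0.1, -0.5, 0.4]
finger_gap: 50.1
grasp_force: 0.0
```

Run:
```python
from h import *
print(r.get_obs()['eef_pos'],r.get_obs()['joints'].round(2))
go((567.5,-90.5,100),.22+np.pi/2)
p,d=eyes.capture('scene');crop('scene',p,205,150,130,100,6,'pics/s6.png')
p,d=eyes.capture('top');P=cloud('top',d);g=p.mean(2)
m=(P[...,2]>195)&(P[...,2]<255)&(P[...,0]>420)&(P[...,0]<500)&(P[...,1]>-25)&(P[...,1]<25)&(g<70)
print('grip',m.sum(),np.median(P[m],0))
```

```text
[566.07288607 -91.382571   169.78750008] [ 0.07  0.49  0.01  1.79 -0.01  0.87  0.3 ]
turn z deg -0.47 shift m [0.0005 0.0016 0.0698] tilt [-0.0076  0.0016 -1.    ]
grip 163 [ 4.64294750e+02 -8.09944349e-02  2.33463178e+02]
```

View pics/s6.png

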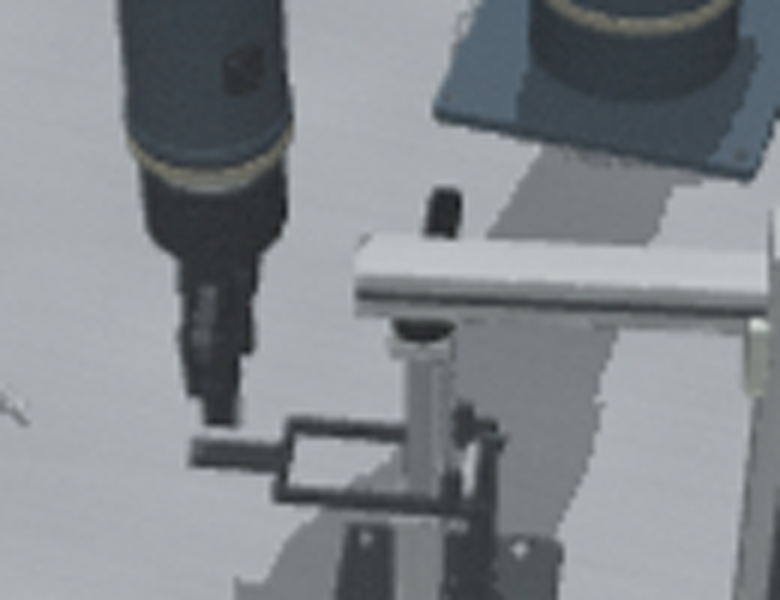

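The grip top at z = 233.5 means the rail hangs at 55 mm. The gripper stands over the tab (fingertip at crop (220,415), tab at (235,453)). I go down and close gently to feel the centre.

Emit:
send_rows --pt "0.05 0 0.0015 0.02 0 0 0" --pt "0.05 0 0 0.02 0 0 0" --pt "0.05 0 0 0.02 0 0 0" --pt "0.05 0 0 0.009 0 0 0" --pt "0.05 0 0 0 0 0 0" --pt "0.035 0 0 0 0 0 0" --pt "0.024 0 0 0 0 0 0" --pt "0.024 0 0 0 0 0 0" --squeeze 25

```text
time: 15.85
eef_pos: [567.8, -91.2, 101.7]
tcp_rot: [0.629, 0.778, -0.001, -0.002]
force: [-0.7, -0.1, -0.2]
finger_gap: 24.1
grasp_force: 0.0
```

No contact at 24 mm, so the grasp is centred within 4 mm. I close fully.

Emit:
send_rows --pt "0.019 0 0 0 0 0 0" --pt "0.008 0 0 0 0 0 0" --pt "0.008 0 0 0 0 0 0" --pt "0.008 0 0 0 0 0 0" --squeeze 30

```text
time: 16.25
eef_pos: [566.0, -91.6, 100.7]
tcp_rot: [0.629, 0.777, -0.003, -0.004]
force: [-5.9, -0.7, 3.0]
finger_gap: 15.4
grasp_force: 30.9
```

Emit:
send_rows --pt "0.008 0 -0.001 -0.003 0 0 0" --pt "0.008 0.0003 0 -0.004 0 0 0" --pt "0.008 0.0003 0 -0.004 0 0 0" --pt "0.008 0.0004 0 -0.004 0 0 0" --pt "0.008 0.0005 0 -0.004 0 0 0" --pt "0.008 0 0 0 0 0 0"

```text
time: 16.85
eef_pos: [565.6, -89.7, 120.3]
tcp_rot: [0.629, 0.778, -0.002, -0.003]
force: [-4.9, -0.6, -3.1]
finger_gap: 15.4
grasp_force: 31.0
```

```bash
cat > g.py <<'E'
from h import *
p,d=eyes.capture('top');P=cloud('top',d);g=p.mean(2)
m=(P[...,2]>160)&(P[...,2]<255)&(P[...,0]>430)&(P[...,0]<485)&(P[...,1]>-25)&(P[...,1]<25)&(g<70)
q=P[m];print('travel',np.median(q[:,2])-178.5,m.sum(),r.get_obs()['eef_pos'],r.get_obs()['force'].round(1))
E
python3 g.py
```

```text
travel 55.446852437545914 117 [565.61082845 -89.71157177 120.12425272] [-4.7 -0.3 -2.5]
```

Emit:
send_rows --pt "0.008 0.0005 0 -0.003 0 0 0"

```text
time: 17.0
eef_pos: [565.5, -89.3, 122.7]
tcp_rot: [0.629, 0.778, -0.002, -0.003]
force: [-3.7, -0.1, -2.5]
finger_gap: 15.3
grasp_force: 30.9
```

```bash
python3 g.py
```

```text
travel 55.84250899993765 119 [565.55188088 -89.1913744  123.1822963 ] [-6.2  0.5 -1.5]
```

Emit:
send_rows --pt "0.008 0.0006 0 -0.003 0 0 0"

```text
time: 17.15
eef_pos: [565.4, -88.7, 125.7]
tcp_rot: [0.629, 0.778, -0.002, -0.003]
force: [-5.2, -0.6, -2.7]
finger_gap: 15.4
grasp_force: 31.0
```

```bash
python3 g.py
```

```text
travel 54.392549944010455 120 [565.46618613 -88.61528133 126.2387738 ] [-6.5  0.1 -2.4]
```

Emit:
send_rows --pt "0.008 0.0003 0 -0.001 0 0 0"

```text
time: 17.3
eef_pos: [565.4, -88.5, 126.9]
tcp_rot: [0.629, 0.778, -0.002, -0.003]
force: [-4.8, -1.2, -2.4]
finger_gap: 15.5
grasp_force: 30.9
```

```bash
python3 g.py
```

```text
travel 50.88896351974515 121 [565.41298697 -88.42312942 127.01956756] [-5.7 -0.8 -2.8]
```

It is sinking, at about 50 mm now. I drop the pawl.

Emit:
send_rows --pt "0.008 -0.0025 0 0.023 0 0 0" --pt "0.025 0 0 0 0 0 0" --pt "0.03 0 0 0 0 0 0" --pt "0.03 0 0 0 0 0 0" --pt "0.03 0 0 0 0 0 0"

```text
time: 17.85
eef_pos: [567.4, -90.7, 104.8]
tcp_rot: [0.628, 0.778, -0.001, -0.002]
force: [0.3, -0.4, 0.3]
finger_gap: 30.2
grasp_force: 0.0
```

```bash
python3 g.py; python3 -c "
from h import *;go((566,-89,102),.22+np.pi/2)"
```

```text
travel 40.973705270112106 104 [567.08804138 -90.74565426 104.6215819 ] [-0.5 -0.1 -0.4]
turn z deg -0.49 shift m [ 0.0019 -0.0007  0.0026] tilt [-4.5e-03  7.0e-04 -1.0e+00]
```

The rail is at 41 mm. I back off upwards and check it.

Emit:
send_rows --pt "0.04 0 0 -0.005 0 0 0" --pt "0.045 0 0 -0.02 0 0 0" --pt "0.045 0 0 -0.03 0 0 0" --pt "0.045 0 0 -0.04 0 0 0" --pt "0.045 -0.02 0 -0.04 0 0 0" --pt "0.045 -0.02 0 -0.04 0 0 0" --pt "0.045 0 0 0 0 0 0" --pt "0.045 0 0 0 0 0 0" --pt "0.045 0 0 0 0 0 0" --pt "0.045 0 0 0 0 0 0"

```text
time: 18.9
eef_pos: [575.1, -129.3, 277.6]
tcp_rot: [0.628, 0.778, -0.002, -0.004]
force: [0.1, -0.5, -0.4]
finger_gap: 45.4
grasp_force: 0.0
```

```bash
python3 g.py; python3 -c "
from h import *
p,d=eyes.capture('scene');crop('scene',p,205,150,130,100,6,'pics/s7.png')"
```

```text
travel 40.41426266706628 137 [ 575.21577282 -129.43271233  277.61213389] [ 0.1 -0.3 -0.2]
```

View pics/s7.png

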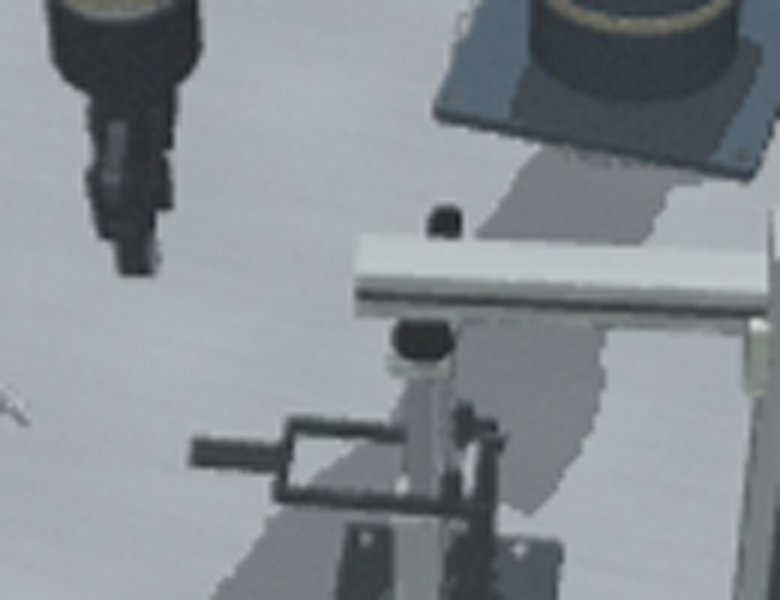

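The gripper is clear, the tab is back down at (235,453), and the pad at (423,340) sits below the beam. The rail holds steady at 41 mm, one tooth lower.

```bash
python3 -c "
from cell import r;print(r.sign_off())"
```

```text
the job is handed in; nothing more can be done
None
```

The job is done and handed in: I raised the rail until its pad pressed the beam with about 12 N, let go so it hung on the pawl at 55 mm, then lifted and dropped the pawl so it now hangs one tooth lower at 41 mm, with the robot clear of everything.

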